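Turn an embossing die face-down with a hinged flipper

TASK

Lay the jig's hinged aluminium flipper flat on its loading side, set the brass-faced embossing die in it face up and press it home under both spring catches without dropping it in. Swing the flipper right over, push the die out through the flipper's window so that it drops flat and face-down into the brass-railed nest, and leave the flipper lying over it. Never let the flipper slam, and leave the other things on the table where they are.

Things in the scene. Friction and masses are not known exactly. Their poses are not given: they have to be found in the camera images.
- jig: Turn-over jig, fixed: a speckled stone slab 200 x 236 x 25 mm with a hinge across its middle. Origin: centre of its underside, on the table. x: along the hinge (away from the robot at yaw 0); y: from the loading side (-y) to the nest side (+y); z up. Its place and yaw (up to 0.4 rad) vary.
- hinge (a point): Middle of the jig's hinge axis, 55 mm above the table; the axis runs along the jig's x. The steel brackets stand only at the ends of the hinge, 63 to 93 mm from the middle.
- flipper (a joint): Flipper angle in rad: 0 = flat on the loading side (jig -y), pi/2 = upright, pi = over the nest (jig +y); stops at 0 and pi. The hinge is stiff (0.6 N m of friction), so that the flipper (0.3 kg) stays where it is left; 3 to 9 N at the handle move it. It starts between 0.6 and 2.3. Slamming means faster than 3 rad/s.
- handle (a point): Middle of the flipper's red round handle bar, 12 mm thick, 100 mm long between its arms, parallel to the hinge and 155 mm from its axis; at joint 0 and pi it is 55 mm above the table. It can be pinched across from above and turns between the fingers as it is carried round the hinge. No plate lies within 30 mm of the bar between the arms.
- pocket (a point): Centre of the floor of the flipper's pocket; z points out of the pocket (up at joint 0, down at pi), x along the hinge. 72 mm from the hinge axis; at joint 0, 47 mm above the table, 8 mm below the axis. Blue corner posts 14 mm high leave the die 2 mm of play either way in y, end walls 2.5 mm in x; between the posts 74 mm of each long side are open for the fingers.
- window (a point): Centre of the 64 (x) x 48 mm (y) window in the flipper's 8 mm aluminium floor plate, on the face away from the pocket. With the flipper over (joint pi) it is on top, 71 mm above the table, and the back of a clipped die shows in it at 63 mm; pushing there frees the die.
- clip_near_tip (a point): Tip of the steel spring catch at the pocket's -x end, 10.5 mm over the pocket floor and 4.5 mm inward over the die's flange. Its upper side is a 45 degree ramp rising outward to 12 mm above the tip. It springs back when the die is pressed down past it: 5 to 9 N in all snap the die in under both catches, and as much through the window pushes it out. They hold the die at any angle.
- clip_far_tip (a point): Tip of the like catch at the pocket's +x end, 111 mm from the other.
- die: Embossing die, 0.2 kg: aluminium base plate 120 (x) x 64 (y) x 6 mm, on it a wooden block 92 x 64 x 14 mm with a brass, leaf-patterned face; 20 mm high in all. Origin: centre of the underside of the base plate; z points out of the face. It starts face up on the table at any yaw; it is grasped across its 64 mm width (y). The two ends are alike.
- die_face (a point): Centre of the die's brass face, 20 mm above the die's origin.
- nest (a point): Centre of the nest's floor, on the slab's top 25 mm above the table, 72 mm from the hinge on the jig's +y side. Brass rails 14 mm high and end posts 10 mm high take the die's block, face down, with 3.5 mm (y) and 4 mm (x) of play either way. Under the flipper a clipped die's face is 18 mm above the floor; pushed out it drops, and its back then lies 45 mm above the table.
- spare: Bystander: dark wooden stamp block 95 x 60 x 35 mm with a small brass disc 4 mm high on top; origin under its centre.
- bowl: Bystander: steel bowl, 110 mm across, 45 mm high; origin under its centre.
- bowl_b: Bystander: larger steel bowl, 124 mm across, 50 mm high; origin under its centre.
- jar: Bystander: white jar, 72 mm across, 100 mm high; origin under its centre.
- mallet: Bystander: wooden mallet lying down, 265 mm long, head 68 mm across and 100 mm long; origin on the table under its handle.
- pliers: Bystander: pliers with red handles, 160 mm long, 16 mm high; origin under the pivot.
- awl: Bystander: awl with a wooden handle, 160 mm long, lying down.
There are look-alikes about, which are no part of the job. What is shaped like the die but green, purple or turquoise is not meant.

How it is judged:
By the outcome, as a careful person would: the job done as asked, in the order asked, and still so for the second after the job is handed in, with the robot touching nothing.
It also fails if it takes over 72 s, if anything falls off the work surface, if the arm or the gripper's body presses on something with over 40 N, if the wrist force passes 120 N, or if a joint passes its speed limit or range.

ROBOT

A 6-joint arm with a two-finger parallel gripper is mounted at the origin on the work surface. World frame = base frame: x ahead of the robot, y to its left, z up, the work surface at z = 0. Lengths are in m, angles in degrees, forces in N, time in s.
With the tool pointing down it reaches from about 0.35 to 0.875 m from the base axis. Payload 4.2 kg.
Tool frame: the origin (TCP) lies at the very end of the fingers, on their centre line; the grasp point (between the pads) lies env.pinch_z behind it (env.pinch_z is the distance from the TCP to the grasp point, in m); z points along the fingers, y is the line along which they close (so a half turn about z gives the same grasp; the last joint's range is limited). The gripper opens to 87 mm and grips with 3 to 60 N. Pads are 19 mm wide; open, the fingers measure 117 mm over their backs; the gripper's body (75 mm by 190 mm) begins 51 mm behind the grasp point.
Start: joints at [-58.923, 22.042, 0.453, 0, -68.411, -14.817], TCP at [0.175, -0.6, 0.223] pointing down, gripper open.
Joint ranges: [-179.83, 179.83], [-69.29, 118.12], [-61.27, 80.66], [-181.25, 117.63], [-171.15, -9.14], [-177.46, 177.46]. Speed limits (degrees/s): [159.86, 159.86, 180, 180, 180, 180].

INTERFACE

Orientations are given as [roll, pitch, yaw] about the fixed x, y, z axes, in that order (R = Rz(yaw) Ry(pitch) Rx(roll)).
In Python, from workcell import env, viewer, order gives the robot as it stands.
- The arm moves only by the tool carry_out, never from a script. Its argument "moves" is text: rows parted by semicolons, each of 5 numbers parted by spaces: the finger opening in mm, from 0 to 87, then the shift along the tool's x, y, z in mm, then the turn about the tool's z in degrees. In form: fingers tx ty tz roll; .... A call has 1 to 20 rows; each row is the pose to reach, as a shift and turn from the pose commanded when the call began, along the tool's axes at that moment; what a row does not reach only later rows make up. A row lasts 1/10 s, in which the tool goes at most 50 mm and 8.59 degrees, less where a joint would pass 70% of its speed; a pose out of reach is approached as far as the arm can. A call with a gripper value outside its range is refused whole. The fingers move at their own pace and stop on an object; "grip_force" is the grip in N (left out, the last holds). Time passes only in rows, so rows that repeat a pose let the fingers close. It gives the time, the measured TCP pose, the force, the opening and the grip force at its end, in the units of the state.
- env.read_state(): the state, without advancing time (a new reading comes with each control period).
- viewer.get_image(name): name is "scene" or "top"; returns the picture (400x640x3 uint8, blue, green, red); there is no depth.
- viewer.get_calibration(name): a dict with "fov_y" (degrees; the focal length in pixels is half the picture's height over the tangent of half this angle, whatever the lens; pixels are square), "cx", "cy" (the principal point, pixels), "pose" (4x4, takes a point from camera to world coordinates). Camera axes: x right, y up, looking along -z (the intrinsics and any distortion apply to the point x, -y, -z); pixel columns grow to the right and rows downward; lengths in m; the calibration is good to about 2 mm. A picture is of the moment at which its call begins. get_calibration takes no time and is no camera call.
- order.hand_in(): hands the job in; it is judged then, once.
The state is a dict: "clock": time; "joint_pos": joint angles; "joint_vel": joint speeds; "joint_efforts": joint torques, N m; "eef_pos": TCP position; "tcp_rot": TCP orientation; "ft_force": force on the tool from outside, world axes, zero at the start; "ft_torque": the same for the moment, N m; "gripper_width": finger opening in m; "gripper_force": force on a finger pad.
Only numpy, scipy, OpenCV 4.12 (cv2) and the standard library are available. Lean on these libraries where they do the work, as an engineer would, in place of code of your own. Each camera call takes 0.05 s, during which the arm holds its last target. There are 200 camera calls.

## Working session

There is one attempt and no reset: what is moved stays moved. The work goes in short steps, Python scripts to look and compute and a tool call to move; the robot and the scene stay as the last step left them, time stands still between calls to the robot, and variables do not carry over. Pictures are saved under pics/ and viewed, at most 13 in all, crops included, and the job is handed in when it is done.

Besides the shell and the picture viewer there is one more tool, called by a JSON object that holds its "op" and its "data". carry_out: Moves the arm, as the interface text tells. Its arguments: {"type":"object","properties":{"moves":{"type":"string"},"grip_force":{"type":"number"}},"required":["moves"]}

```bash
ls; mkdir -p pics; python3 - <<'E'
from workcell import env, viewer, order
import cv2
for n in("scene","top"):
    im=viewer.get_image(n); cv2.imwrite(f"pics/{n}0.png",im)
    c=viewer.get_calibration(n); print(n,c)
print(env.read_state(), env.pinch_z)
E
```

```text
pics
scene {'fov_y': 42.3677416862017, 'cx': 327.23757703537825, 'cy': 196.71667432156426, 'pose': array([[ 0.24505203, -0.77771609,  0.57888443,  1.42375308],
       [ 0.96935795,  0.20711562, -0.13209197, -0.19121662],
       [-0.01716595,  0.59351563,  0.80463938,  1.36478847],
       [ 0.        ,  0.        ,  0.        ,  1.        ]])}
top {'fov_y': 43.02751246835915, 'cx': 318.3471118374608, 'cy': 204.40690320488278, 'pose': array([[-0.02316028,  0.98483142, -0.17196126,  0.22919348],
       [-0.99969821, -0.0242235 , -0.00408681,  0.00296655],
       [-0.00819032,  0.17181472,  0.98509523,  1.5877249 ],
       [ 0.        ,  0.        ,  0.        ,  1.        ]])}
{'clock': 0.1, 'joint_pos': array([-5.89234404e+01,  2.20874831e+01,  3.89001469e-01, -2.46733409e-02,
       -6.84119192e+01, -1.48154723e+01]), 'joint_vel': array([ 0.00393177, -0.13859859,  0.16885872,  0.08147036,  0.02050328,
        0.00344454]), 'joint_efforts': array([ 1.69041028e-03, -3.91690993e+01,  1.87935269e+01,  4.23192635e+00,
        1.34234712e-02, -7.42043312e-05]), 'eef_pos': array([ 0.17486524, -0.59948812,  0.2215683 ]), 'tcp_rot': array([ 1.79887406e+02, -6.06781398e-03, -1.63748007e+02]), 'ft_force': array([ 0.10772015, -0.37253957,  0.4266121 ]), 'ft_torque': array([-0.01005847, -0.04403667, -0.02360676]), 'gripper_force': 0.0, 'gripper_width': 0.08688233994202359} 0.0187
```

View pics/scene0.png

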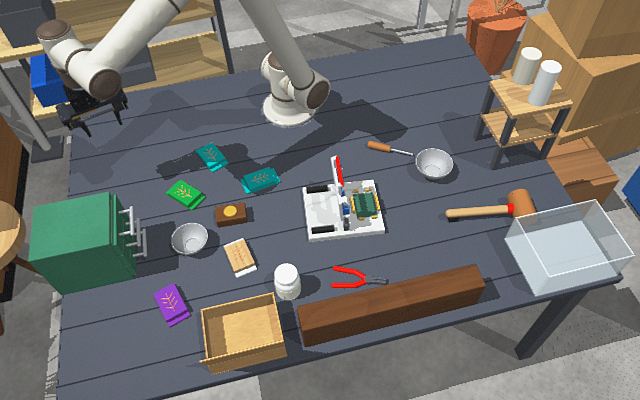

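View pics/top0.png

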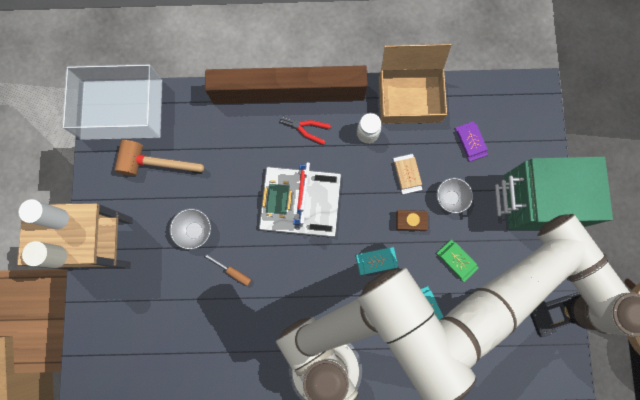

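Top: the die (wood/brass with white ends) is at (408,173) and the jig at (300,202). The nest (green, brass rails) is on the left and the flipper is near upright, with its red handle at about (302,195).

```bash
cat > h.py <<'E'
from workcell import env, viewer, order
import numpy as np, cv2
C={n:viewer.get_calibration(n) for n in("scene","top")}
def F(n): return 200/np.tan(np.radians(C[n]["fov_y"])/2)
def ray(n,u,v):
    c=C[n];f=F(n);T=c["pose"]
    return T[:3,3],T[:3,:3]@np.array([(u-c["cx"])/f,-(v-c["cy"])/f,-1])
def at(n,u,v,z):
    o,d=ray(n,u,v); return o+d*(z-o[2])/d[2]
def proj(n,p):
    c=C[n];T=c["pose"];q=T[:3,:3].T@(np.asarray(p)-T[:3,3]);f=F(n)
    return np.array([c["cx"]+f*q[0]/-q[2],c["cy"]-f*q[1]/-q[2]])
def tri(a,b):
    (o1,d1),(o2,d2)=ray("top",*a),ray("scene",*b)
    s=np.linalg.lstsq(np.c_[d1,-d2],o2-o1,rcond=None)[0]
    p,q=o1+d1*s[0],o2+d2*s[1]; return (p+q)/2,np.linalg.norm(p-q)
def crop(n,im,x,y,w,h,k,name):
    cv2.imwrite(name,cv2.resize(im[y:y+h,x:x+w],None,fx=k,fy=k,interpolation=cv2.INTER_CUBIC))
E
python3 - <<'E'
import cv2,numpy as np
from h import *
t=cv2.imread("pics/top0.png");s=cv2.imread("pics/scene0.png")
crop("top",t,250,140,180,110,4,"pics/t1.png")
crop("scene",s,215,145,180,140,4,"pics/s1.png")
E
```

```text
(no output)
```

View pics/t1.png

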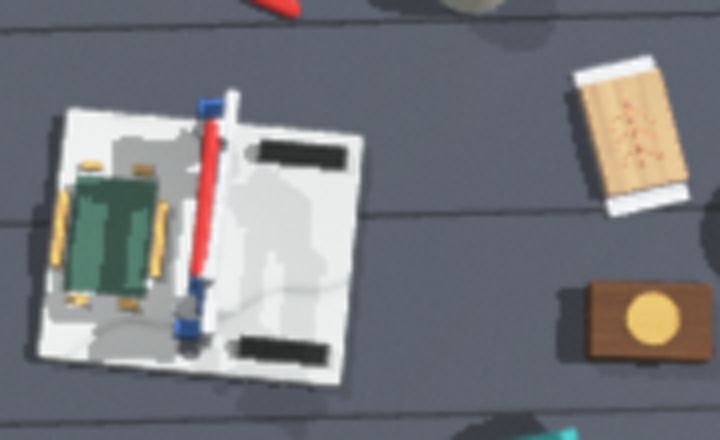

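View pics/s1.png

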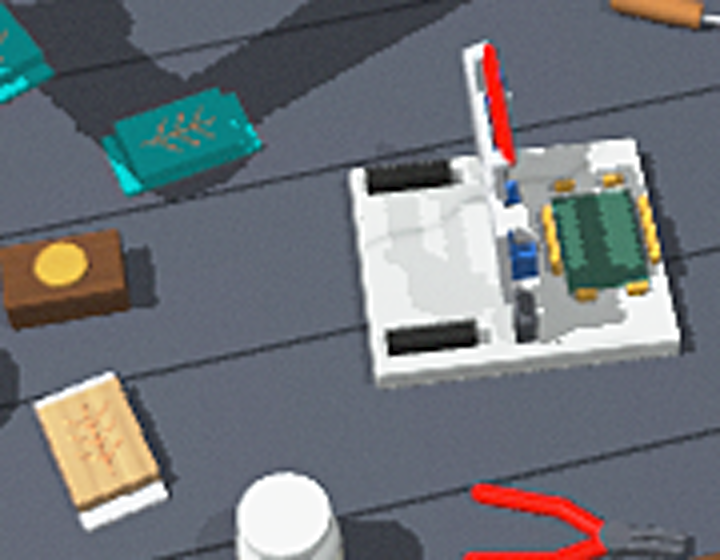

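```bash
python3 - <<'E'
from h import *
from scipy.optimize import least_squares
off={"top":(250,140),"scene":(215,145)}
def px(n,p): return (np.array(p)+.5)/4-.5+off[n]
def fit(loc,obs,x0):
    L=np.array(loc)
    def r(q):
        c,s=np.cos(q[2]),np.sin(q[2]);out=[]
        for i,n,p in obs:
            X=[q[0]+c*L[i][0]-s*L[i][1],q[1]+s*L[i][0]+c*L[i][1],L[i][2]]
            out.append(proj(n,X)-px(n,p))
        return np.ravel(out)
    o=least_squares(r,x0); print(o.x,np.degrees(o.x[2]),np.round(o.fun,1)); return o.x
J=[(.1,.118,.025),(.1,-.118,.025),(-.1,-.118,.025),(-.1,.118,.025)]
j=fit(J,[(0,"top",(67,108)),(1,"top",(363,134)),(2,"top",(341,383)),(3,"top",(40,356)),
 (2,"scene",(350,170)),(3,"scene",(636,140)),(0,"scene",(680,343)),(1,"scene",(377,378))],[.5,0,-.1])
D=[(a*.06,b*.032,.006) for a,b in((1,1),(1,-1),(-1,-1),(-1,1))]
d=fit(D,[(0,"top",(573,72)),(1,"top",(652,55)),(2,"top",(690,198)),(3,"top",(610,216)),
 (2,"scene",(35,403)),(1+2,"scene",(110,373)),(0,"scene",(168,490)),(1,"scene",(85,520))] if 0 else
 [(0,"top",(573,72)),(1,"top",(652,55)),(2,"top",(690,198)),(3,"top",(610,216)),
 (2,"scene",(35,403)),(3,"scene",(110,373)),(0,"scene",(168,488)),(1,"scene",(82,520))],[.55,-.3,.2])
h,e=tri(px("top",(204.5,199)),px("scene",(498,104)));print("handle",h,e)
c,s=np.cos(j[2]),np.sin(j[2]);v=np.array([[c,s],[-s,c]])@(h[:2]-j[:2]);print("handle in jig",v,h[2]-.055, "r",np.hypot(v[1],h[2]-.055),"theta",np.arctan2(h[2]-.055,-v[1]))
S=env.read_state();print(S["clock"])
E
```

```text
[ 0.51557198  0.06485599 -0.11896787] -6.816356887160169 [ 0.4 -0.4  0.5 -0.1  0.3  0.4 -0.1 -0.   0.3  0.3 -0.1 -0.2  0.7 -0.4
  0.1 -0.1]
[ 0.59626024 -0.27868725  0.20064119] 11.495893513339086 [ 0.7  1.   0.2  0.9  0.3  0.8  0.8  0.7  0.  -0.1  0.9 -0.4  0.3  1.6
  1.5  2.1]
handle [0.51258722 0.0552496  0.21179167] 0.0023200459655153237
handle in jig [-0.00182351 -0.00989274] 0.15679166584843302 r 0.1571034461350864 theta 1.5077850445158754
0.1
```

Jig is fitted well (≤0.7 px; the handle radius comes out at 157 mm against 155), and flipper angle is about 1.51. Next, a helper that turns world targets into tool moves.

```bash
cat >> h.py <<'E'
import json
JX,JY,JW=0.5156,0.0649,-6.82
def jig(x,y):
    a=np.radians(JW);return JX+np.cos(a)*x-np.sin(a)*y,JY+np.sin(a)*x+np.cos(a)*y
def cmd(): return json.load(open("cmd.json"))
def did(tx,ty,tz,roll):   # last row of the call just done
    x,y,z,w=cmd();a=np.radians(w);t=np.array([tx,ty])/1000
    json.dump([x+np.cos(a)*t[0]+np.sin(a)*t[1],y+np.sin(a)*t[0]-np.cos(a)*t[1],z-tz/1000,w-roll],open("cmd.json","w"))
def err():
    s=env.read_state();c=cmd();w=(s["tcp_rot"][2]-c[3]+180)%360-180
    print("t",s["clock"],"pos",s["eef_pos"].round(4),"meas-cmd mm",((s["eef_pos"]-c[:3])*1000).round(1),"dyaw",round(w,2),"F",s["ft_force"].round(1),"w",s["gripper_width"],"rot",s["tcp_rot"].round(1))
def go(X,Y,Z,W):
    x,y,z,w=cmd();a=np.radians(w);d=np.array([X-x,Y-y])*1000
    r=(w-W+180)%360-180
    print("move",np.round([np.cos(a)*d[0]+np.sin(a)*d[1],np.sin(a)*d[0]-np.cos(a)*d[1],(z-Z)*1000,r],1))
E
echo '[0.175,-0.6,0.223,-163.748]' > cmd.json
python3 -c "
from h import *
for z in(.3,.197): go(*jig(0,-.0098),z,173.18)"
```

```text
move [-509.2  534.   -77.    23.1]
move [-509.2  534.    26.    23.1]
```

{"op": "carry_out", "data": {"moves": "60 -509 534 -77 23.1;60 -509 534 -77 23.1;60 -509 534 -77 23.1;60 -509 534 -77 23.1;60 -509 534 -77 23.1;60 -509 534 -77 23.1;60 -509 534 -77 23.1;60 -509 534 -77 23.1;60 -509 534 -77 23.1;60 -509 534 -77 23.1;60 -509 534 -77 23.1;60 -509 534 -77 23.1;60 -509 534 -77 23.1;60 -509 534 -77 23.1;60 -509 534 -77 23.1;60 -509 534 -77 23.1;60 -509 534 -77 23.1;60 -509 534 -77 23.1;60 -509 534 -77 23.1", "grip_force": 20}}

```text
clock: 2.0
eef_pos: [0.5135, 0.0541, 0.2996]
tcp_rot: [-180.0, -0.0, 173.1]
ft_force: [0.3, 0.7, 0.2]
gripper_width: 0.06
gripper_force: 0.0
```

```bash
python3 -c "
from h import *
did(-509,534,-77,23.1);err()
go(*jig(0,-.0098),.197,173.18)"
```

```text
t 2.0 pos [0.5135 0.0541 0.2996] meas-cmd mm [-0.7 -1.  -0.4] dyaw -0.07 F [0.3 0.7 0.2] w 0.06002229796486324 rot [-180.    -0.   173.1]
move [-2.00e-01  1.00e-01  1.03e+02 -0.00e+00]
```

{"op": "carry_out", "data": {"moves": "60 0 0 40 0;60 0 0 80 0;60 0 0 103 0;60 0 0 103 0;25 0 0 103 0;0 0 0 103 0;0 0 0 103 0;0 0 0 103 0;0 0 0 103 0"}}

```text
clock: 2.9
eef_pos: [0.5144, 0.0553, 0.1972]
tcp_rot: [180.0, 0.1, 173.2]
ft_force: [0.6, -0.3, 0.3]
gripper_width: 0.028
gripper_force: 0.0
```

```bash
python3 - <<'E'
from h import *
did(0,0,103,0);err()
# arc to theta=0, in tool shifts (ty along +-jig y, tz down)
p=np.array(jig(0,-.0098))
for th in np.linspace(1.508,0,17):
    print(round(th,2),end=" ");go(*jig(0,-.155*np.cos(th)),.055+.155*np.sin(th)-.013,173.18)
im=viewer.get_image("scene");crop("scene",im,255,125,140,120,5,"pics/s2.png")
E
```

```text
t 2.9 pos [0.5144 0.0553 0.1972] meas-cmd mm [0.2 0.2 0.2] dyaw 0.01 F [ 0.6 -0.3  0.3] w 0.028012536972514452 rot [1.800e+02 1.000e-01 1.732e+02]
1.51 move [-0.2  0.2  0.3 -0. ]
1.41 move [ -0.2 -14.4   1.9  -0. ]
1.32 move [ -0.2 -28.7   4.9  -0. ]
1.23 move [ -0.2 -42.6   9.2  -0. ]
1.13 move [ -0.2 -56.1  14.8  -0. ]
1.04 move [ -0.2 -69.   21.6  -0. ]
0.94 move [ -0.3 -81.2  29.6  -0. ]
0.85 move [ -0.3 -92.6  38.7  -0. ]
0.75 move [  -0.3 -103.1   48.9   -0. ]
0.66 move [  -0.3 -112.6   60.    -0. ]
0.57 move [  -0.3 -121.    71.9   -0. ]
0.47 move [  -0.3 -128.2   84.6   -0. ]
0.38 move [  -0.3 -134.2   97.9   -0. ]
0.28 move [  -0.3 -139.   111.8   -0. ]
0.19 move [  -0.3 -142.4  126.    -0. ]
0.09 move [  -0.3 -144.4  140.4   -0. ]
0.0 move [  -0.3 -145.1  155.    -0. ]
```

View pics/s2.png

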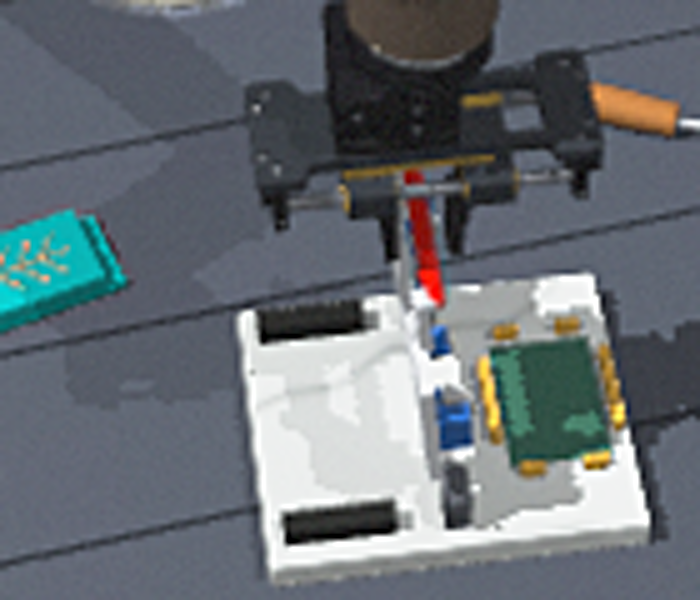

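The fingers straddle the red bar (bar at (425,240) in the crop) and are still closing. I'll finish closing, then carry the bar down the arc.

{"op": "carry_out", "data": {"moves": "0 0 0 0 0;0 0 0 0 0;0 0 0 0 0;0 0 0 0 0;0 0 -14.4 1.9 0;0 0 -28.7 4.9 0;0 0 -42.6 9.2 0;0 0 -56 14.8 0;0 0 -69 21.6 0;0 0 -81 29.6 0;0 0 -92.6 38.7 0;0 0 -103 49 0;0 0 -112.6 60 0;0 0 -121 72 0;0 0 -128.2 84.6 0;0 0 -134.2 98 0;0 0 -139 111.8 0;0 0 -142.4 126 0;0 0 -144.4 140.4 0;0 0 -145.1 155 0", "grip_force": 20}}

```text
clock: 4.95
eef_pos: [0.4979, -0.0885, 0.0415]
tcp_rot: [180.0, 0.1, 173.2]
ft_force: [-5.2, 12.6, 34.6]
gripper_width: 0.0113
gripper_force: 20.0
```

```bash
python3 - <<'E'
from h import *
did(0,-145.1,155,0);err()
E
```

```text
t 4.95 pos [ 0.4979 -0.0885  0.0415] meas-cmd mm [ 0.9  0.5 -0.5] dyaw 0.07 F [-5.2 12.6 34.6] w 0.011257588076120904 rot [1.800e+02 1.000e-01 1.732e+02]
```

Flipper is at its stop (bar 11.3 mm in the pads). I'll release, raise and refine the die's pose with a silhouette fit on the first pictures.

{"op": "carry_out", "data": {"moves": "0 0 0 -1 0;24 0 0 -1 0;24 0 0 -1 0;24 0 0 -1 0;24 0 0 -20 0;60 0 0 -60 0;87 0 0 -110 0;87 0 0 -110 0"}}

```text
clock: 5.75
eef_pos: [0.5012, -0.0895, 0.1582]
tcp_rot: [179.9, 0.8, 173.2]
ft_force: [0.6, 0.3, 0.5]
gripper_width: 0.0405
gripper_force: 0.0
```

```bash
cat > fit.py <<'E'
from h import *
from scipy.optimize import minimize
def mask(im,seed):
    m=(im.max(2)>125).astype(np.uint8); n,l=cv2.connectedComponents(m,connectivity=4)
    return l==l[seed[1],seed[0]]
def sil(n,q,K=8):
    c,s=np.cos(q[2]),np.sin(q[2]);M=np.zeros((400*1,640*1),np.float32)
    out=np.zeros((140*K,200*K),np.uint8);o=np.array(O[n])
    for hx,hy,z0,z1 in((.06,.032,0,.006),(.046,.032,.006,.02)):
        P=[proj(n,(q[0]+c*a*hx-s*b*hy,q[1]+s*a*hx+c*b*hy,z))for a in(-1,1)for b in(-1,1)for z in(z0,z1)]
        P=((np.array(P)-o+.5)*K-.5)
        cv2.fillConvexPoly(out,cv2.convexHull(np.round(P*16).astype(np.int32)),1,shift=4)
    return cv2.resize(out.astype(np.float32),(200,140),interpolation=cv2.INTER_AREA)
O={}
def fitdie(masks,q0):
    for n,m in masks.items():
        v,u=np.nonzero(m);O[n]=(int(u.mean())-100,int(v.mean())-70)
    def cost(q,ns):
        return sum(np.abs(sil(n,q)-masks[n][O[n][1]:O[n][1]+140,O[n][0]:O[n][0]+200]).sum() for n in ns)
    for ns in(["top"],["scene"],["top","scene"]):
        if not all(n in masks for n in ns):continue
        r=minimize(cost,q0,args=(ns,),method="Nelder-Mead",options=dict(initial_simplex=[q0]+[np.array(q0)+d for d in np.diag([.006,.006,.06])],xatol=1e-5,fatol=.01))
        print(ns,r.x.round(4),np.degrees(r.x[2]).round(2),"cost",round(r.fun,1),[int(masks[n].sum()) for n in ns])
E
python3 - <<'E'
from fit import *
did(0,0,-110,0);err()
t=cv2.imread("pics/top0.png");s=cv2.imread("pics/scene0.png")
fitdie({"top":mask(t,(405,175)),"scene":mask(s,(238,255))},[.5963,-.2787,.2])
E
```

```text
t 5.75 pos [ 0.5012 -0.0895  0.1582] meas-cmd mm [ 4.3 -0.5  6.2] dyaw 0.09 F [0.6 0.3 0.5] w 0.040477867017233264 rot [179.9   0.8 173.2]
['top'] [ 0.6008 -0.278   0.2033] 11.65 cost 52.7 [823]
['scene'] [ 0.5951 -0.2808  0.2038] 11.67 cost 63.7 [772]
['top', 'scene'] [ 0.597  -0.2799  0.1977] 11.33 cost 152.6 [823, 772]
```

```bash
python3 - <<'E'
from h import *
off={"top":(250,140),"scene":(215,145)}
def px(n,p): return (np.array(p)+.5)/4-.5+off[n]
def T(name,a,b): p,e=tri(px("top",a),px("scene",b));print(name,p.round(4),round(e,4))
for n,a,b in [("j0",(67,108),(680,343)),("j1",(363,134),(377,378)),("j2",(341,383),(350,170)),("j3",(40,356),(636,140)),
 ("d0",(573,72),(168,488)),("d1",(652,55),(82,520)),("d2",(690,198),(35,403)),("d3",(610,216),(110,373)),
 ("spare disc",(653,318),(61,263))]: T(n,a,b)
t=cv2.imread("pics/top0.png");s=cv2.imread("pics/scene0.png")
a=cv2.resize(t[145:205,385:435],None,fx=8,fy=8,interpolation=cv2.INTER_NEAREST)
b=cv2.resize(s[230:290,215:265],None,fx=8,fy=8,interpolation=cv2.INTER_NEAREST)
cv2.imwrite("pics/d3.png",np.hstack([a,b]))
E
```

```text
j0 [0.6281 0.1701 0.0218] 0.0033
j1 [ 0.6006 -0.0635  0.0241] 0.0021
j2 [ 0.4031 -0.0404  0.0277] 0.0022
j3 [0.4304 0.1939 0.0238] 0.0007
d0 [ 0.6491 -0.2334  0.0158] 0.0031
d1 [ 0.6609 -0.2978  0.0181] 0.0052
d2 [ 0.5459 -0.3212  0.0085] 0.0012
d3 [ 0.5331 -0.2595  0.0067] 0.0053
spare disc [ 0.4458 -0.2811  0.0425] 0.0025
```

View pics/d3.png

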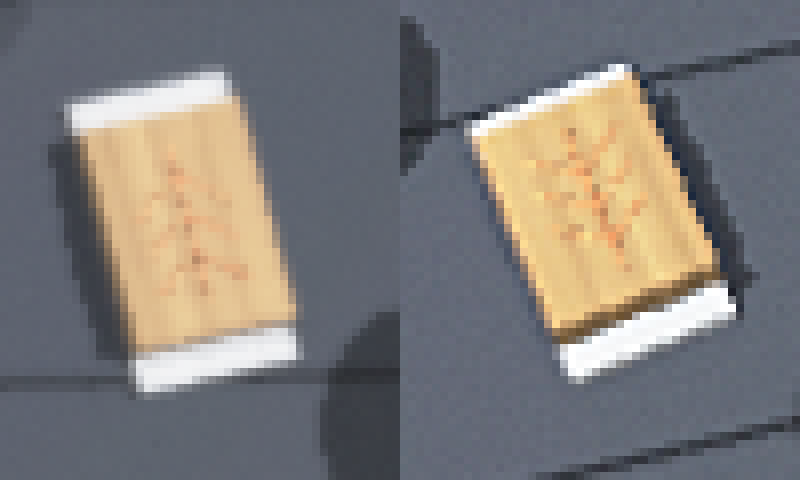

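Left (top view) flange corners are at (66,104), (228,70), (298,355) and (138,392). Right (scene view) they are at (466,125), (632,65), (736,312) and (575,380). The lower edges include the flange's end face, so I'll refit with z = 0 there.

```bash
python3 - <<'E'
from h import *
from scipy.optimize import least_squares
def px(n,p): return (np.array(p)+.5)/8-.5+{"top":(385,145),"scene":(215,230)}[n]
A=.06;B=.032;f=.006
obs=[("top",(66,104),(A,B,f)),("top",(228,70),(A,-B,f)),("top",(298,357),(-A,-B,0)),("top",(138,393),(-A,B,0)),
("scene",(66,125),(-A,-B,f)),("scene",(232,65),(-A,B,f)),("scene",(337,315),(A,B,0)),("scene",(175,381),(A,-B,0)),
("top",(80,132),(.046,B,.02)),("top",(240,95),(.046,-B,.02)),("scene",(145,335),(.046,-B,.02)),("scene",(310,268),(.046,B,.02))]
for fz in(0,1):
  def r(q,o=obs):
    c,s=np.cos(q[2]),np.sin(q[2])
    return np.ravel([proj(n,(q[0]+c*L[0]-s*L[1],q[1]+s*L[0]+c*L[1],L[2]+fz*q[3]))-px(n,p) for n,p,L in o])
  for o in(obs,[x for x in obs if x[0]=="top"],[x for x in obs if x[0]=="scene"]):
    k=least_squares(r,[.597,-.28,.2,0],args=(o,)); print(k.x.round(4),np.degrees(k.x[2]).round(2),k.fun.round(1))
E
```

```text
[ 0.5979 -0.2789  0.1878  0.    ] 10.76 [ 1.   0.3  0.1  0.5  0.1  0.8  0.6  0.4  0.8  0.4 -0.3  0.2  0.3  1.
  0.2  1.   0.9 -0.1  0.5  0.4  1.3 -0.3  1.2 -0.2]
[ 0.5993 -0.2775  0.1967  0.    ] 11.27 [ 0.4  0.1 -0.5  0.1 -0.2  0.3  0.3  0.1  0.3 -0.4 -0.2 -0.1]
[ 0.5963 -0.2803  0.1801  0.    ] 10.32 [ 0.4 -0.1 -0.6 -0.1 -0.4  0.7 -0.5  0.6  0.6 -0.7  0.5 -0.4]
[ 0.5984 -0.2787  0.1877  0.0027] 10.75 [ 1.   0.   0.2  0.2  0.2  0.5  0.6  0.1  0.7  0.  -0.3 -0.2  0.3  0.6
  0.1  0.7  0.9 -0.5  0.5  0.   1.3 -0.6  1.1 -0.5]
[ 0.5979 -0.2765  0.1967  0.0055] 11.27 [ 0.3  0.  -0.5  0.  -0.2  0.3  0.3  0.2  0.3 -0.4 -0.2 -0.1]
[ 0.5947 -0.2805  0.1801 -0.0028] 10.32 [ 0.4 -0.  -0.6 -0.1 -0.4  0.7 -0.5  0.6  0.6 -0.7  0.5 -0.4]
```

```bash
python3 - <<'E'
from h import *
err()
for z in(.1,.0045): go(.598,-.279,z,191)
E
```

```text
t 5.75 pos [ 0.5012 -0.0895  0.1582] meas-cmd mm [ 4.3 -0.5  6.2] dyaw 0.09 F [0.6 0.3 0.5] w 0.040477867017233264 rot [179.9   0.8 173.2]
move [-123.  -176.6   52.   -17.8]
move [-123.  -176.6  147.5  -17.8]
```

{"op": "carry_out", "data": {"moves": "87 -123 -177 52 -17.8;87 -123 -177 52 -17.8;87 -123 -177 52 -17.8;87 -123 -177 52 -17.8;87 -123 -177 52 -17.8;87 -123 -177 52 -17.8;87 -123 -177 52 -17.8;87 -123 -177 90 -17.8;87 -123 -177 125 -17.8;87 -123 -177 140 -17.8;87 -123 -177 147 -17.8;87 -123 -177 147.5 -17.8;64 -123 -177 147.5 -17.8;50 -123 -177 147.5 -17.8;50 -123 -177 147.5 -17.8;50 -123 -177 147.5 -17.8;50 -123 -177 147.5 -17.8", "grip_force": 35}}

```text
clock: 7.45
eef_pos: [0.5983, -0.2791, 0.005]
tcp_rot: [-180.0, 0.1, -169.0]
ft_force: [-0.5, 2.1, 5.0]
gripper_width: 0.0635
gripper_force: 35.0
```

```bash
python3 - <<'E'
from h import *
did(-123,-177,147.5,-17.8);err()
for z in(.16,.08): go(*jig(0,-.072),z,-186.82)
E
```

```text
t 7.45 pos [ 0.5983 -0.2791  0.005 ] meas-cmd mm [0.4 0.2 0.5] dyaw 0.02 F [-0.5  2.1  5. ] w 0.06350718440397345 rot [-1.80e+02  1.00e-01 -1.69e+02]
move [  37.4  285.1 -155.5   17.8]
move [ 37.4 285.1 -75.5  17.8]
```

{"op": "carry_out", "data": {"moves": "50 0 0 -30 0;50 0 0 -70 0;50 0 0 -115 0;50 37.4 285.1 -115 17.8;50 37.4 285.1 -115 17.8;50 37.4 285.1 -115 17.8;50 37.4 285.1 -115 17.8;50 37.4 285.1 -115 17.8;50 37.4 285.1 -115 17.8;50 37.4 285.1 -115 17.8;50 37.4 285.1 -115 17.8;50 37.4 285.1 -95 17.8;50 37.4 285.1 -90 17.8;50 37.4 285.1 -90 17.8"}}

```text
clock: 8.85
eef_pos: [0.5062, -0.0077, 0.0929]
tcp_rot: [-179.9, -0.2, 173.1]
ft_force: [-0.3, -0.1, -2.6]
gripper_width: 0.0633
gripper_force: 35.0
```

```bash
python3 - <<'E'
from h import *
did(37.4,285.1,-90,17.8);err()
t=viewer.get_image("top");s=viewer.get_image("scene")
cv2.imwrite("pics/top4.png",t);cv2.imwrite("pics/scene4.png",s)
a=cv2.resize(t[160:240,255:345],None,fx=4.4,fy=5,interpolation=cv2.INTER_CUBIC)
k=cv2.resize(s[175:245,295:385],None,fx=8,fy=8,interpolation=cv2.INTER_CUBIC)
cv2.imwrite("pics/s4.png",k)
E
```

```text
t 8.85 pos [ 0.5062 -0.0077  0.0929] meas-cmd mm [-0.8 -1.2 -1.6] dyaw -0.1 F [-0.3 -0.1 -2.6] w 0.06333500411295673 rot [-179.9   -0.2  173.1]
```

View pics/s4.png

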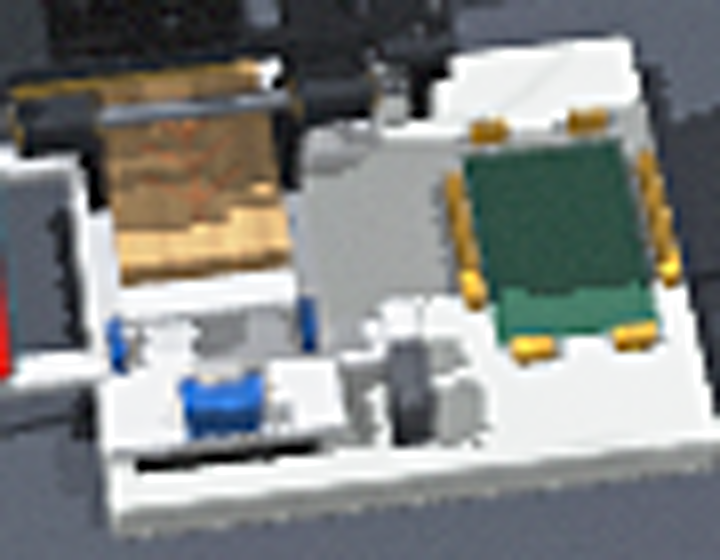

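The die (flange front edge from about (118,318) to (300,303)) hangs over the pocket, just between the blue corner posts (inner edges at about (124,319) and (302,300)). The flipper is flat, with the end catch at (225,400). I'll check this in numbers.

```bash
python3 - <<'E'
from h import *
err()
def px(p): return (np.array(p)+.5)/8-.5+(295,175)
def inj(P):
    a=np.radians(JW);d=P[:2]-[JX,JY];return (np.array([[np.cos(a),np.sin(a)],[-np.sin(a),np.cos(a)]])@d*1000).round(1)
def J(x,y,z): return proj("scene",(*jig(x,y),z))
def show(n,p): print(n,((p-(295,175)+.5)*8-.5).round(0))
for n,p,z in(("postL in",(124,319),.061),("postR in",(302,300),.061),("die FL bot",(118,318),.0879),("die FR bot",(300,303),.0879),("die face FL",(122,285),.1079),("die face FR",(292,248),.1079),("slab FL",(110,512),.025)):
    print(n,inj(at("scene",*px(p),z)))
for y in(-.034,.034): show("exp post inner",J(.06,-.072+y,.061))
# die expected at current tcp
for y in(-.032,.032): show("exp die flange bot",J(.06,-.072+y,.0879)); show("exp face",J(.046,-.072+y,.1079))
E
```

```text
t 8.95 pos [ 0.5074 -0.0072  0.0942] meas-cmd mm [ 0.3 -0.7 -0.3] dyaw -0.06 F [-0.9  0.6 -2.5] w 0.06350705372365832 rot [-180.     0.   173.1]
postL in [  34.9 -106.1]
postR in [ 35.7 -37.4]
die FL bot [  52.6 -109.1]
die FR bot [ 55.4 -40.6]
die face FL [  51.8 -106.6]
die face FR [ 44.  -41.9]
slab FL [  97.9 -119.9]
exp post inner [131. 373.]
exp post inner [309. 352.]
exp die flange bot [134. 333.]
exp face [127. 271.]
exp die flange bot [303. 313.]
exp face [298. 252.]
```

```bash
python3 - <<'E'
from h import *
s=viewer.get_image("scene");cv2.imwrite("pics/scene5.png",s);err()
z=env.read_state()["eef_pos"][2]-.005
def prof(pts):
    P=np.array([proj("scene",p) for p in pts],np.float32)
    return cv2.remap(s,P[None,:,0],P[None,:,1],cv2.INTER_LINEAR)[0]
print("along x at flange top, die (wood->white at 46; flange end 60)")
xs=np.arange(.036,.070,.002)
for y in(-.085,-.06): print([(int(x*1000),*map(int,v)) for x,v in zip(xs,prof([(*jig(x,y),z+.006) for x in xs]))])
print("along y on flange top at x=.053; edges -104,-40")
for ys in(np.arange(-.112,-.096,.001),np.arange(-.048,-.032,.001)):
    print([(int(round(y*1000)),int(v.mean())) for y,v in zip(ys,prof([(*jig(.053,y),z+.006) for y in ys]))])
E
```

```text
t 9.0 pos [ 0.5075 -0.007   0.0945] meas-cmd mm [ 0.5 -0.5 -0. ] dyaw -0.04 F [-0.2  0.3 -2.4] w 0.06357648964074744 rot [180.    0.  173.1]
along x at flange top, die (wood->white at 46; flange end 60)
[(36, 93, 135, 169), (38, 69, 104, 129), (40, 58, 91, 118), (42, 60, 90, 116), (44, 167, 176, 185), (46, 240, 236, 234), (48, 247, 244, 242), (50, 250, 247, 246), (52, 248, 246, 245), (54, 249, 248, 247), (56, 252, 251, 251), (58, 220, 218, 217), (60, 175, 172, 169), (62, 192, 188, 184), (64, 213, 209, 205), (66, 228, 224, 221), (68, 240, 236, 235), (70, 240, 238, 236)]
[(36, 100, 143, 179), (38, 74, 109, 137), (40, 60, 93, 122), (42, 74, 101, 127), (44, 174, 181, 191), (46, 242, 238, 236), (48, 247, 245, 242), (50, 248, 246, 244), (52, 247, 245, 243), (54, 249, 247, 246), (56, 252, 251, 250), (58, 218, 216, 215), (60, 174, 171, 169), (62, 165, 163, 160), (64, 162, 161, 156), (66, 170, 167, 163), (68, 176, 172, 168), (70, 178, 173, 171)]
along y on flange top at x=.053; edges -104,-40
[(-112, 227), (-111, 226), (-110, 226), (-109, 229), (-108, 229), (-107, 230), (-106, 235), (-105, 241), (-104, 247), (-103, 249), (-102, 248), (-101, 248), (-100, 248), (-99, 248), (-98, 248), (-97, 248)]
[(-48, 247), (-47, 248), (-46, 249), (-45, 249), (-44, 249), (-43, 239), (-42, 211), (-41, 185), (-40, 166), (-39, 167), (-38, 168), (-37, 169), (-36, 169), (-35, 170), (-34, 170), (-33, 169)]
```

```bash
python3 - <<'E'
from h import *
def prof(n,s,pts):
    P=np.array([proj(n,p) for p in pts],np.float32)
    return cv2.remap(s,P[None,:,0],P[None,:,1],cv2.INTER_LINEAR)[0].mean(1).astype(int)
for n,f in(("scene","pics/scene5.png"),("scene","pics/scene0.png"),("top","pics/top0.png")):
    s=cv2.imread(f);print(f)
    r=np.arange(-.008,.0085,.001)
    for t in(-.05,.03,.09): print(" +x edge at y",t,prof(n,s,[(*jig(.1+d,t),.025) for d in r]))
    for t in(-.06,0,.06): print(" +y edge at x",t,prof(n,s,[(*jig(t,.118+d),.025) for d in r]))
    for t in(-.06,.06): print(" -y edge at x",t,prof(n,s,[(*jig(t,-.118-d),.025) for d in r]))
    for t in(-.05,.06): print(" -x edge at y",t,prof(n,s,[(*jig(-.1-d,t),.025) for d in r]))
E
```

```text
pics/scene5.png
 +x edge at y -0.05 [242 244 246 246 223 200 177 159 149 136 124 124 127 129 131 127 124]
 +x edge at y 0.03 [241 240 239 239 218 197 173 153 146 140 133 131 134 135 137 134 130]
 +x edge at y 0.09 [242 241 237 233 230 213 193 176 157 152 148 142 139 139 140 141 134]
 +y edge at x -0.06 [167 169 172 170 167 164 145 109  73  48  52  55  58  64  69  75  83]
 +y edge at x 0 [110 112 112 111 110  96  83  69  65  64  63  63  62  61  61  61  62]
 +y edge at x 0.06 [245 247 249 247 242 237 191 128  66  38  44  50  56  63  70  77  88]
 -y edge at x -0.06 [  6  27  80 128 174 182 188 193 172 152 133 120 111 102  99 100 102]
 -y edge at x 0.06 [242 242 243 244 246 249 252 248 215 183 151 111  75  38  37  39  42]
 -x edge at y -0.05 [126 113 102  90  79  80  83  87  89  91  92  93  94  93  92  90  89]
 -x edge at y 0.06 [241 241 242 243 244 245 240 234 227 220 199 169 136 107  85  89  93]
pics/scene0.png
 +x edge at y -0.05 [242 245 248 247 225 202 180 162 151 139 126 127 129 131 132 129 126]
 +x edge at y 0.03 [242 241 241 242 219 197 172 151 145 140 134 133 134 136 137 134 130
[... 918 characters left out ...]
 y 0.09 [237 236 234 231 227 219 191 164 140 128 117 107 103 102 101 100 101]
 +y edge at x -0.06 [169 169 169 169 169 169 170 171 167 146 126 106  93  82  70  68  67]
 +y edge at x 0 [128 151 173 176 177 178 168 153 139 122 106  90  78  73  68  64  63]
 +y edge at x 0.06 [240 240 240 239 239 238 232 208 184 159 134 110  86  77  72  67  66]
 -y edge at x -0.06 [237 236 233 230 220 192 164 137 121 106  93  92  92  92  94  96  99]
 -y edge at x 0.06 [234 233 233 228 221 215 196 165 135 112 104  95  90  90  91  92  94]
 -x edge at y -0.05 [217 218 219 218 215 211 203 178 153 128 110  93  76  78  82  86  87]
 -x edge at y 0.06 [166 168 173 178 183 194 205 211 179 147 115  97  83  68  71  79  86]
```

Relative to the slab, in the same camera, the die sits +1 mm in jig x and 0 in y. I'll correct by 1 mm and lower to just above the catch ramps.

{"op": "carry_out", "data": {"moves": "50 1 0 0 0;50 1 0 5 0;50 1 0 10 0;50 1 0 15 0;50 1 0 20 0;50 1 0 24 0;50 1 0 24 0;50 1 0 26 0;50 1 0 26 0", "grip_force": 45}}

```text
clock: 9.9
eef_pos: [0.506, -0.0063, 0.0679]
tcp_rot: [-180.0, -0.0, 173.2]
ft_force: [0.4, 0.1, -2.9]
gripper_width: 0.0637
gripper_force: 45.0
```

```bash
sed -i 's/^JX,JY,JW=.*/JX,JY,JW=0.5141,0.0651,-6.82/' h.py; python3 - <<'E'
from h import *
did(1,0,26,0);err()
s=viewer.get_image("scene");crop("scene",s,290,170,95,70,8,"pics/s6.png")
E
```

```text
t 9.9 pos [ 0.506  -0.0063  0.0679] meas-cmd mm [-0.1  0.1 -0.6] dyaw 0.01 F [ 0.4  0.1 -2.9] w 0.06370160053185826 rot [-180.    -0.   173.2]
```

View pics/s6.png

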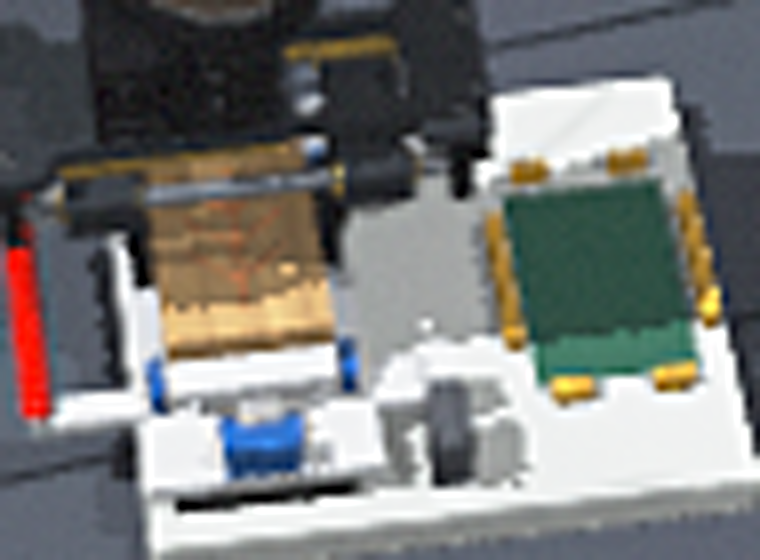

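The die is centred between the posts (157,385) and (348,362), with the catch at (262,415) just beyond its end. There's no contact force yet, so I'll press down in steps.

{"op": "carry_out", "data": {"moves": "50 0 0 2 0;50 0 0 4 0;50 0 0 6 0;50 0 0 6 0"}}

```text
clock: 10.35
eef_pos: [0.5075, -0.0061, 0.0633]
tcp_rot: [180.0, 0.2, 173.2]
ft_force: [-0.3, 0.5, 4.3]
gripper_width: 0.0639
gripper_force: 45.0
```

{"op": "carry_out", "data": {"moves": "50 0 0 2 0;50 0 0 4 0;50 0 0 4 0"}}

```text
clock: 10.65
eef_pos: [0.5055, -0.0063, 0.0575]
tcp_rot: [180.0, -0.1, 173.1]
ft_force: [-0.5, 1.3, -1.8]
gripper_width: 0.0638
gripper_force: 45.0
```

{"op": "carry_out", "data": {"moves": "50 0 0 2 0;50 0 0 4 0;50 0 0 5 0;50 0 0 5 0"}}

```text
clock: 11.05
eef_pos: [0.5057, -0.0065, 0.0524]
tcp_rot: [-180.0, -0.1, 173.1]
ft_force: [1.6, -0.4, -6.7]
gripper_width: 0.0635
gripper_force: 45.0
```

{"op": "carry_out", "data": {"moves": "50 0 0 1 0;50 0 0 2 0;50 0 0 2 0"}}

```text
clock: 11.35
eef_pos: [0.5058, -0.0065, 0.0519]
tcp_rot: [-180.0, -0.0, 173.2]
ft_force: [-2.7, 0.6, 4.1]
gripper_width: 0.0639
gripper_force: 45.0
```

{"op": "carry_out", "data": {"moves": "50 0 0 1 0;50 0 0 2 0;50 0 0 2 0"}}

```text
clock: 11.65
eef_pos: [0.5058, -0.0065, 0.0518]
tcp_rot: [-180.0, 0.0, 173.2]
ft_force: [-7.8, -0.1, 18.2]
gripper_width: 0.0635
gripper_force: 45.0
```

```bash
python3 - <<'E'
from h import *
for t in((0,0,6,0),(0,0,4,0),(0,0,5,0),(0,0,2,0),(0,0,2,0)): did(*t)
err()
E
```

```text
t 11.65 pos [ 0.5058 -0.0065  0.0518] meas-cmd mm [-0.2 -0.   2.3] dyaw 0.03 F [-7.8 -0.1 18.2] w 0.06353830240283344 rot [-180.     0.   173.2]
```

```bash
python3 - <<'E'
from h import *
go(*jig(0,-.1552),.13,173.18);go(*jig(0,-.1552),.043,173.18)
E
```

```text
move [  0.5 -83.2 -80.5  -0. ]
move [  0.5 -83.2   6.5  -0. ]
```

{"op": "carry_out", "data": {"moves": "50 0 0 -2 0;72 0 0 -2 0;72 0 0 -2 0;72 0 0 -2 0;72 0 0 -20 0;72 0 0 -50 0;22 0 0 -80 0;22 0 0 -80 0"}}

```text
clock: 12.45
eef_pos: [0.5092, -0.0058, 0.133]
tcp_rot: [179.9, 0.5, 173.2]
ft_force: [-0.2, -0.4, -0.2]
gripper_width: 0.0628
gripper_force: 0.0
```

```bash
python3 - <<'E'
from h import *
did(0,0,-80,0);err()
go(*jig(0,-.1552),.13,173.18);go(*jig(0,-.1552),.043,173.18)
E
```

```text
t 12.45 pos [ 0.5092 -0.0058  0.133 ] meas-cmd mm [3.1 0.7 3.5] dyaw 0.08 F [-0.2 -0.4 -0.2] w 0.06278739030835492 rot [179.9   0.5 173.2]
move [  0.5 -83.2  -0.5  -0. ]
move [  0.5 -83.2  86.5  -0. ]
```

{"op": "carry_out", "data": {"moves": "22 0.5 -30 0 0;22 0.5 -60 0 0;22 0.5 -82.5 0 0;22 0.5 -82.5 0 0;22 0.5 -82.5 0 0;22 0.5 -82.5 30 0;22 0.5 -82.5 60 0;22 0.5 -82.5 80 0;22 0.5 -82.5 86.5 0;22 0.5 -82.5 86.5 0", "grip_force": 20}}

```text
clock: 13.45
eef_pos: [0.4955, -0.0876, 0.0418]
tcp_rot: [-180.0, -0.1, 173.2]
ft_force: [-0.0, 1.6, -0.4]
gripper_width: 0.0219
gripper_force: 0.0
```

```bash
python3 - <<'E'
from h import *
did(.5,-82.5,86.5,0);err()
for n in("top","scene"):
    im=viewer.get_image(n);cv2.imwrite(f"pics/{n}7.png",im)
s=im
crop("scene",s,270,160,110,80,7,"pics/s7.png")
E
```

```text
t 13.45 pos [ 0.4955 -0.0876  0.0418] meas-cmd mm [-0.3  0.7 -1.2] dyaw 0.08 F [-0.   1.6 -0.4] w 0.0219402204237988 rot [-1.800e+02 -1.000e-01  1.732e+02]
```

View pics/s7.png

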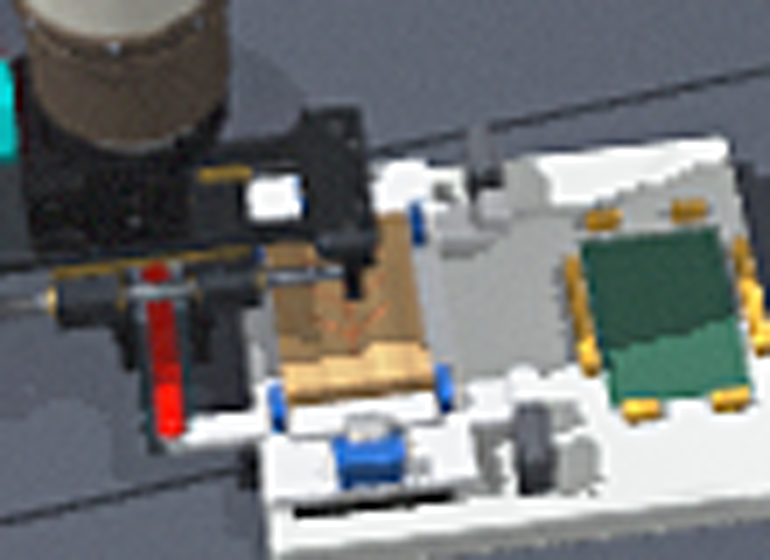

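The die sits flush in the pocket between the posts, with its flange under the catch at (370,430), and the fingers straddle the bar at (165,350). I'll pinch and swing up.

{"op": "carry_out", "data": {"moves": "0 0 0 0 0;0 0 0 0 0;0 0 0 0 0;0 0 0 0 0;0 0 0.8 -15.5 0;0 0 3.1 -30.8 0;0 0 6.9 -45.8 0;0 0 12.2 -60.4 0;0 0 19 -74.3 0;0 0 27.1 -87.5 0;0 0 36.5 -99.9 0;0 0 47 -111.2 0;0 0 58.6 -121.4 0;0 0 71.3 -130.4 0;0 0 84.7 -138.1 0;0 0 98.8 -144.5 0;0 0 113.5 -149.4 0;0 0 128.7 -152.7 0;0 0 144 -154.6 0;0 0 159.5 -154.9 0", "grip_force": 20}}

```text
clock: 15.55
eef_pos: [0.5154, 0.0685, 0.2012]
tcp_rot: [-179.8, 0.2, 173.2]
ft_force: [-2.2, -5.8, 9.3]
gripper_width: 0.0113
gripper_force: 20.0
```

```bash
python3 - <<'E'
from h import *
did(0,159.5,-154.9,0);err()
for th in np.arange(1.7,3.15,.1): print(round(th,1),round(-155*np.cos(th)-4.5,1),round(154.9-155*np.sin(th),1))
E
```

```text
t 15.55 pos [0.5154 0.0685 0.2012] meas-cmd mm [ 0.6 -1.6  3.3] dyaw 0.04 F [-2.2 -5.8  9.3] w 0.011301354409625106 rot [-179.8    0.2  173.2]
1.7 15.5 1.2
1.8 30.7 4.0
1.9 45.6 8.2
2.0 60.0 14.0
2.1 73.8 21.1
2.2 86.7 29.6
2.3 98.8 39.3
2.4 109.8 50.2
2.5 119.7 62.1
2.6 128.3 75.0
2.7 135.6 88.7
2.8 141.5 103.0
2.9 146.0 117.8
3.0 148.9 133.0
3.1 150.4 148.5
```

{"op": "carry_out", "data": {"moves": "0 0 15.5 1.2 0;0 0 30.7 4 0;0 0 45.6 8.2 0;0 0 60 14 0;0 0 73.8 21.1 0;0 0 86.7 29.6 0;0 0 98.8 39.3 0;0 0 109.8 50.2 0;0 0 119.7 62.1 0;0 0 128.3 75 0;0 0 135.6 88.7 0;0 0 141.5 103 0;0 0 146 117.8 0;0 0 148.9 133 0;0 0 150.2 142 0;0 0 150.4 149 0;0 0 150.5 155 0;0 0 150.5 156 0;0 0 150.5 156 0"}}

```text
clock: 17.45
eef_pos: [0.5328, 0.2199, 0.0418]
tcp_rot: [180.0, 0.0, 173.2]
ft_force: [1.7, -3.6, 8.1]
gripper_width: 0.0112
gripper_force: 20.0
```

```bash
python3 - <<'E'
from h import *
did(0,150.5,156,0);err()
E
```

```text
t 17.45 pos [0.5328 0.2199 0.0418] meas-cmd mm [ 0.2  0.4 -0.1] dyaw 0.02 F [ 1.7 -3.6  8.1] w 0.011182733507219078 rot [180.    0.  173.2]
```

{"op": "carry_out", "data": {"moves": "0 0 0 1 0;0 0 0 2 0;0 0 0 2 0"}}

```text
clock: 17.75
eef_pos: [0.5329, 0.2198, 0.0416]
tcp_rot: [180.0, 0.1, 173.2]
ft_force: [-2.0, -4.0, 18.2]
gripper_width: 0.0111
gripper_force: 20.0
```

```bash
python3 - <<'E'
from h import *
did(0,0,2,0);err()
go(*jig(0,.072),.11,173.18);go(*jig(0,.072),.066,173.18)
E
```

```text
t 17.75 pos [0.5329 0.2198 0.0416] meas-cmd mm [0.2 0.3 1.7] dyaw 0.05 F [-2.  -4.  18.2] w 0.011106761355121298 rot [1.800e+02 1.000e-01 1.732e+02]
move [  0.1 -83.5 -70.1  -0. ]
move [  0.1 -83.5 -26.1  -0. ]
```

At the stop. Release, lift, close the fingers and move over the window.

{"op": "carry_out", "data": {"moves": "0 0 0 -2 0;22 0 0 -2 0;22 0 0 -2 0;22 0 0 -2 0;22 0 0 -20 0;22 0 0 -50 0;0 0 0 -75 0;0 0 -30 -75 0;0 0 -60 -75 0;0 0 -83.5 -75 0;0 0 -83.5 -75 0;0 0 -83.5 -75 0"}}

```text
clock: 18.95
eef_pos: [0.5224, 0.1366, 0.114]
tcp_rot: [-180.0, -0.0, 173.1]
ft_force: [-0.1, 2.0, 0.4]
gripper_width: 0.0003
gripper_force: 0.0
```

```bash
python3 - <<'E'
from h import *
did(0,-83.5,-75,0);err()
go(*jig(0,.072),.066,173.18)
s=viewer.get_image("scene");crop("scene",s,300,145,100,75,7,"pics/s8.png")
E
```

```text
t 18.95 pos [0.5224 0.1366 0.114 ] meas-cmd mm [-0.4  0.  -0.9] dyaw -0.04 F [-0.1  2.   0.4] w 0.0002947673253437169 rot [-180.    -0.   173.1]
move [ 0.1 -0.  48.9 -0. ]
```

View pics/s8.png

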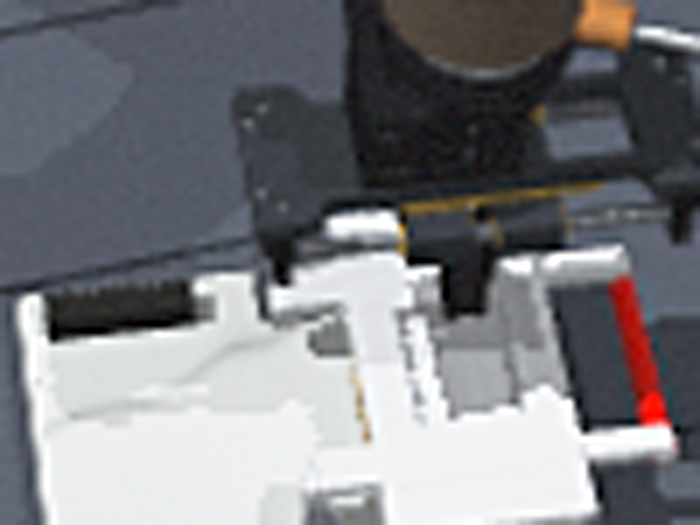

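The flipper lies over the nest, with the red bar at (640,350). The die's grey back shows in the window at about (480,365), with the closed fingers above it. Pushing in steps.

{"op": "carry_out", "data": {"moves": "0 0 0 20 0;0 0 0 40 0;0 0 0 48 0;0 0 0 50 0;0 0 0 52 0;0 0 0 53 0;0 0 0 53 0"}}

```text
clock: 19.7
eef_pos: [0.5236, 0.1372, 0.0625]
tcp_rot: [179.9, 0.1, 173.2]
ft_force: [-0.2, 0.6, 2.6]
gripper_width: 0.0006
gripper_force: 1.3
```

{"op": "carry_out", "data": {"moves": "0 0 0 1 0;0 0 0 2 0;0 0 0 3 0;0 0 0 4 0;0 0 0 4 0"}}

```text
clock: 20.2
eef_pos: [0.5228, 0.1367, 0.0578]
tcp_rot: [180.0, 0.0, 173.1]
ft_force: [0.3, 0.4, -0.2]
gripper_width: 0.0001
gripper_force: 0.0
```

{"op": "carry_out", "data": {"moves": "0 0 0 1 0;0 0 0 2 0;0 0 0 3 0;0 0 0 4 0;0 0 0 4 0"}}

```text
clock: 20.7
eef_pos: [0.5225, 0.1366, 0.0536]
tcp_rot: [-180.0, -0.0, 173.2]
ft_force: [-1.5, -0.9, 2.6]
gripper_width: 0.0001
gripper_force: 1.4
```

{"op": "carry_out", "data": {"moves": "0 0 0 1 0;0 0 0 2 0;0 0 0 3 0;0 0 0 3 0"}}

```text
clock: 21.1
eef_pos: [0.5227, 0.1368, 0.0504]
tcp_rot: [180.0, 0.0, 173.1]
ft_force: [-0.1, 1.2, 0.9]
gripper_width: 0.0002
gripper_force: 0.0
```

{"op": "carry_out", "data": {"moves": "0 0 0 1 0;0 0 0 2 0;0 0 0 3 0;0 0 0 3 0"}}

```text
clock: 21.5
eef_pos: [0.5225, 0.1366, 0.0471]
tcp_rot: [-180.0, -0.0, 173.2]
ft_force: [0.5, 0.1, -0.5]
gripper_width: 0.0003
gripper_force: 0.0
```

{"op": "carry_out", "data": {"moves": "0 0 0 1 0;0 0 0 2 0;0 0 0 2 0"}}

```text
clock: 21.8
eef_pos: [0.5227, 0.1367, 0.0455]
tcp_rot: [180.0, 0.0, 173.2]
ft_force: [-0.6, 1.0, 0.4]
gripper_width: 0.0005
gripper_force: 0.5
```

{"op": "carry_out", "data": {"moves": "0 0 0 1 0;0 0 0 1.5 0;0 0 0 1.5 0"}}

```text
clock: 22.1
eef_pos: [0.5227, 0.1367, 0.0454]
tcp_rot: [-180.0, 0.0, 173.2]
ft_force: [-3.1, 0.6, 10.3]
gripper_width: 0.0004
gripper_force: 4.8
```

{"op": "carry_out", "data": {"moves": "0 0 0 -10 0;0 0 0 -40 0;0 0 0 -80 0;0 -100 -60 -120 0;0 -100 -110 -120 0;0 -60 -160 -120 0;0 0 -210 -120 0;0 0 -260 -120 0;0 0 -310 -120 0;0 0 -310 -120 0;0 0 -310 -120 0"}}

```text
clock: 23.2
eef_pos: [0.4837, -0.1746, 0.1644]
tcp_rot: [-180.0, -0.0, 172.9]
ft_force: [-0.3, -0.0, -0.4]
gripper_width: 0.0003
gripper_force: 0.0
```

```bash
python3 - <<'E'
from h import *
a=viewer.get_image("top");b=viewer.get_image("scene")
k=lambda im,x,y:cv2.resize(im[y:y+65,x:x+65],None,fx=6,fy=6,interpolation=cv2.INTER_CUBIC)
cv2.imwrite("pics/f9.png",np.hstack([k(a,245,165),k(b,325,170)]))
cv2.imwrite("pics/top9.png",a)
print(env.read_state()["eef_pos"])
E
```

```text
[ 0.48515775 -0.17250898  0.16422071]
```

View pics/f9.png

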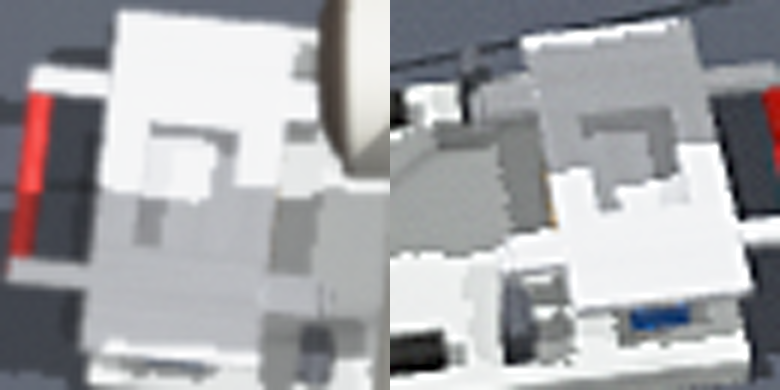

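The flipper lies flat over the nest. The die's back shows sunk below the window, and its surface met the fingers at 45.4 mm, against 45 mm for a seated die. The robot is clear.

```bash
python3 -c "
from workcell import order
print(order.hand_in())"
```

```text
the job is handed in; nothing more can be done
None
```

The job is handed in at about 23 s: the die clicked in under the catches, was turned over and pushed out face-down into the nest (back at 45.4 mm, 45 expected), the flipper lies over it, and nothing else on the table was touched by the moves; no verdict came back.

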